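Close the kiln burner's fuel tank with its ratchet cap

TASK

The kiln burner's fuel tank on the bench has just been filled: put its black cap back on. Lift the cap by the bar on its top, lower its two lugs through the two notches in the filler neck, press it down gently against its sprung seal (never harder than 20 N) and, holding it down, turn it clockwise until its ratchet clicks. Stop at that first click, for a second one wears the ratchet; then let go, leaving the other things on the bench where they are.

Things in the scene. Friction and masses are not known exactly. Their poses are not given: they have to be found in the camera images.
- cap_grip (a point): Middle of the grip bar (half-way up, on the cap's axis); x along the bar, z up. The bar, black plastic, is 52 mm long, 16 thick, 24 high and stands across a ribbed round shell 64 mm wide, 14 high: shell top 12 mm, shell underside 26 mm below this point. At the start the cap stands upright on the bench, left or right of the tank, its underside 45 mm below this point. It weighs about 0.2 kg.
- cap_plug (a point): On the cap's axis, level with the tops of the lugs: 35 mm below cap_grip, 10 mm above the cap's underside. x runs through the two lugs, at the start along the bar within 3 degrees. The plug is a stem 34 mm across with a tapered end; its two lugs, opposite each other, are 10 mm wide, 4 mm thick and reach 23 mm from the axis.
- ratchet: The cap's grip (shell and bar), origin at its underside on the axis, x along the bar, joined to the plug by a ratchet, 18 degrees a click. Turned clockwise from above it runs up to 6 degrees ahead, then carries the plug along (under 0.1 N m). Once the plug is stopped it rides up a tooth: in 6 more degrees the torque climbs to 0.2 to 0.3 N m, then it clicks over and the torque falls to near nothing.
- seal: The sealing disc round the plug's stem, rubber-faced, 58 mm across, 3 mm thick; origin at the centre of its lower face, which is 2 mm above the tops of the lugs when free. It springs up on the plug by 4 mm: about 2 N at first touch and 3 N more for each mm, then solid.
- neck_rim (a point): Centre of the filler neck's mouth, level with its rim, 205 mm above the bench; z up. The neck is a steel tube 60 mm across standing 35 mm above the tank top. Its inturned collar, 4 mm thick and flush with the rim, leaves a hole 38 mm across with two notches for the lugs, opposite each other along this x axis, 13.5 mm wide at their narrowest and 51 mm from end to end.
- tank: Grey steel tank, 200 x 170 x 150 mm on 20 mm feet, bolted down; origin on the bench under its centre. Neck on top, 20 mm to -y; brass valve and sight glass on the +x face. With the lug tops over 4 mm below the rim (about 8 N on the seal) the cap turns clockwise till the lugs meet hidden stops, 20 to 80 degrees from the notches, differing from neck to neck; the other way only about 6 degrees.
- cap: The whole cap; origin at the centre of the plug's underside, x through the lugs, z up. On the neck and let go after turning, the seal holds it up with the lug tops against the collar, 4 mm below the rim.
- funnel: Bystander: steel funnel standing mouth down, 94 mm across, 95 mm high; origin at the centre of its underside. It stands on the other side of the tank from the cap.
- spanner: Bystander: steel spanner 180 mm long lying on the bench near the robot; origin under its middle.
- rib: Bystander: wooden potter's spatula 200 mm long lying on the bench; origin under its middle.
- bowl: Bystander: terracotta bowl 120 mm across, 55 mm high; origin at the centre of its underside.
- cup: Bystander: terracotta cup 76 mm across, 85 mm high; origin at the centre of its underside.
- jar: Bystander: brown glass jar 70 mm across, 90 mm high; origin at the centre of its underside.
- brush: Bystander: brush 200 mm long lying on the bench beyond the tank; origin under its middle.

How it is judged (in metres and radians):
On the way, in this order (a step that is already met when the one before it is completed fails the run):
1. the lugs have been let down through the notches and pressed below the collar (z of cap_plug in the frame of neck_rim below -0.003 m and horizontal distance between cap_plug and neck_rim below 0.003 m), for 0.1 s.
2. the cap has been turned so that its lugs are under the collar (all of step 1 and angle between the x axis of cap_plug and the x axis of neck_rim, either way round above 0.25 rad), for 0.05 s.
3. the ratchet has clicked (all of step 2 and angle between the x axis of cap_grip and the x axis of cap_plug, either way round above 0.27 rad), for 0.05 s.
At the end, for the whole second after the job is handed in: The cap is locked on the neck: upright (3.4 degrees), centred within 3 mm, lug tops more than 3 mm below the rim and turned more than 14 degrees from the notches; the grip has clicked more than 15.5 degrees on from the plug; released and at rest (all of step 3 and angle between cap_plug's own z axis and vertical below 0.06 rad and linear speed of cap below 0.02 m/s and contact force between the fingers and cap below 0.1 N); the robot touches nothing.
It fails at once if the cap is pressed on the tank with more than 30 N (contact force between cap and tank above 30 N).
It fails at once if the ratchet is wound on to a second click (grip 31.5 degrees on from the plug) (angle between the x axis of cap_grip and the x axis of cap_plug, either way round above 0.55 rad).
It fails at once if another thing on the bench is pushed more than 30 mm (distance of any of funnel, spanner, rib, bowl, cup, jar, brush from where it was at the start of the episode above 0.03 m).
It also fails if it takes over 64 s, if anything falls off the work surface, if the arm or the gripper's body presses on something with over 40 N, if the wrist force passes 120 N, or if a joint passes its speed limit or range.

ROBOT

A 6-joint arm with a two-finger parallel gripper is mounted at the origin on the work surface. World frame = base frame: x ahead of the robot, y to its left, z up, the work surface at z = 0. Lengths are in m, angles in degrees, forces in N, time in s.
With the tool pointing down it reaches from about 0.35 to 0.875 m from the base axis. Payload 4.2 kg.
Tool frame: the origin (TCP) lies midway between the tips of the shut fingers; the grasp point (between the pads) lies 19 mm behind it; z points along the fingers, y is the line along which they close (so a half turn about z gives the same grasp; the last joint's range is limited). The gripper opens to 87 mm and grips with 3 to 60 N. Pads are 19 mm wide; open, the fingers measure 117 mm over their backs; the gripper's body (75 mm by 190 mm) begins 51 mm behind the grasp point.
Start: joints at [89.76, 22.042, 0.453, 0, -68.411, -14.817], TCP at [0.162, 0.604, 0.223] pointing down, gripper open.
Joint ranges: [-179.83, 179.83], [-69.29, 118.12], [-61.27, 80.66], [-181.25, 117.63], [-171.15, -9.14], [-177.46, 177.46]. Speed limits (degrees/s): [159.86, 159.86, 180, 180, 180, 180].

INTERFACE

Orientations are given as a 3x3 rotation matrix whose columns are the frame's x, y, z axes.
In Python, from station import r, cams gives the robot as it stands.
- The arm moves only by the tool play_rows, never from a script. Its argument "commands" is text: rows parted by semicolons, each of 6 numbers parted by spaces: the shift along the world's x, y, z normalised to -1 to 1, where 1 is 30 mm, then the turn, a rotation vector about the world's x, y, z normalised to -1 to 1, where 1 is 0.15 rad. A call has 1 to 20 rows; each row shifts and turns the commanded pose from where the row before left it; what a row does not reach is not made up. A row lasts 1/10 s, in which the tool goes at most 50 mm and 8.59 degrees, less where a joint would pass 70% of its speed; a pose out of reach is approached as far as the arm can. A call with a number of a shift or a turn outside -1 to 1 is refused whole. A call with a gripper value outside its range is refused whole. "grip" is the finger opening in mm, from 0 to 87, set as the call begins (left out, the last holds). The fingers move at their own pace and stop on an object; the grip force is fixed at half the most. Time passes only in rows, so rows that do not move let the fingers close. It gives the time, the measured TCP pose, the force, the opening and the grip force at its end, in the units of the state.
- r.sense(): the state, without advancing time (a new reading comes with each control period).
- cams.capture(name): name is "scene" or "top" or "wrist"; returns (picture, depth): 480x640x3 uint8, blue, green, red; 480x640 float32, m along the optical axis (not along the pixel's ray), 0 where there is no reading.
- cams.camera_info(name): a dict with "mtx" (3x3 intrinsics, pixels), "R" (3x3) and "t" (3): a world point X has camera coordinates R X + t. Camera axes: x right, y down, z forward; pixel columns grow to the right and rows downward; lengths in m; the calibration is good to about 2 mm. A picture is of the moment at which its call begins: read the wrist's pose just before it. camera_info takes no time and is no camera call; for the wrist camera it gives the pose at the moment of the call.
- r.finish_job(): hands the job in; it is judged then, once.
The state is a dict: "time_s": time; "joints": joint angles; "joint_velocities": joint speeds; "effort": joint torques, N m; "tcp_pos": TCP position; "ee_rot": TCP orientation; "wrist_force": force on the tool from outside, world axes, zero at the start; "moment": the same for the moment, N m; "gripper_width": opening from 0.0 (shut) to 1.0 (fully open); "gripper_force": force on a finger pad.
Only numpy, scipy, OpenCV 4.12 (cv2) and the standard library are available. Lean on these libraries where they do the work, as an engineer would, in place of code of your own. Each camera call takes 0.05 s, during which the arm holds its last target. There are 200 camera calls.

## Working session

There is one attempt and no reset: what is moved stays moved. The work goes in short steps, Python scripts to look and compute and a tool call to move; the robot and the scene stay as the last step left them, time stands still between calls to the robot, and variables do not carry over. Pictures are saved under pics/ and viewed, at most 10 in all, crops included, and the job is handed in when it is done.

Besides the shell and the picture viewer there is one more tool, called in YAML: its name, and indented under it one key for each argument. play_rows: Moves the arm, as the interface text tells. Scaled input: -1 to 1 covers 30 mm each way for a shift and 0.15 rad each way for a turn. Its arguments: {"type":"object","properties":{"commands":{"type":"string"},"grip":{"type":"number"}},"required":["commands"]}

```bash
ls; mkdir -p pics
python3 - <<'E'
from station import r,cams
import cv2,numpy as np
s=r.sense();print(s)
for n in("top","scene"):
    p,d=cams.capture(n);cv2.imwrite(f"pics/{n}0.png",p);np.savez(f"{n}0.npz",p=p,d=d)
    print(n,cams.camera_info(n))
E
```

```text
pics
{'time_s': 0.0, 'joints': array([ 8.97590020e+01,  2.20897200e+01,  3.78529150e-01, -2.83976074e-02,
       -6.84120335e+01, -1.48168697e+01]), 'joint_velocities': array([ 0.03245347,  0.03913333, -0.01487196, -0.05794279, -0.01624635,
        0.12138886]), 'effort': array([-1.03268168e-03, -3.90665388e+01,  1.87403905e+01,  4.21973526e+00,
        1.09358621e-02, -2.14380366e-04]), 'tcp_pos': array([0.16219629, 0.60294754, 0.22146358]), 'ee_rot': array([[ 9.65616435e-01, -2.59970534e-01, -4.69906917e-04],
       [-2.59970938e-01, -9.65614051e-01, -2.14866913e-03],
       [ 1.04841939e-04,  2.19695236e-03, -9.99997581e-01]]), 'wrist_force': array([-0.24620052,  0.0687957 , -0.06138241]), 'moment': array([0.00415588, 0.01127355, 0.01096084]), 'gripper_force': 0.0, 'gripper_width': 1.0048564621680698}
top {'mtx': array([[496.50772148,   0.        , 321.0154993 ],
       [  0.        , 496.50772148, 241.65001921],
       [  0.        ,   0.        ,   1.        ]]), 'R': array([[ 0.01982193, -0.99970539, -0.0140079 ],
       [-0.98730828, -0.01736414, -0.15786336],
       [ 0.15757361,  0.01695927, -0.98736161]]), 't': array([0.00670389, 0.57993786, 0.99793215])}
scene {'mtx': array([[465.07472459,   0.        , 323.12522167],
       [  0.        , 465.07472459, 242.52465711],
       [  0.        ,   0.        ,   1.        ]]), 'R': array([[-0.58301102,  0.81225123, -0.01860366],
       [ 0.5751436 ,  0.39643239, -0.71557753],
       [-0.57385363, -0.42788936, -0.69828555]]), 't': array([ 0.31375822, -0.20453828,  1.49245524])}
```

View pics/top0.png

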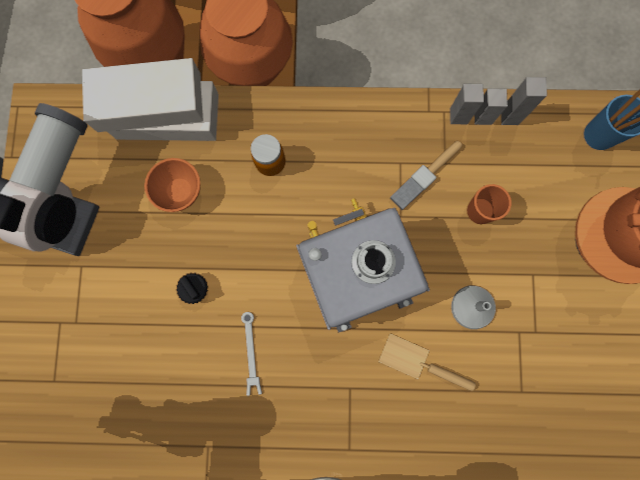

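View pics/scene0.png

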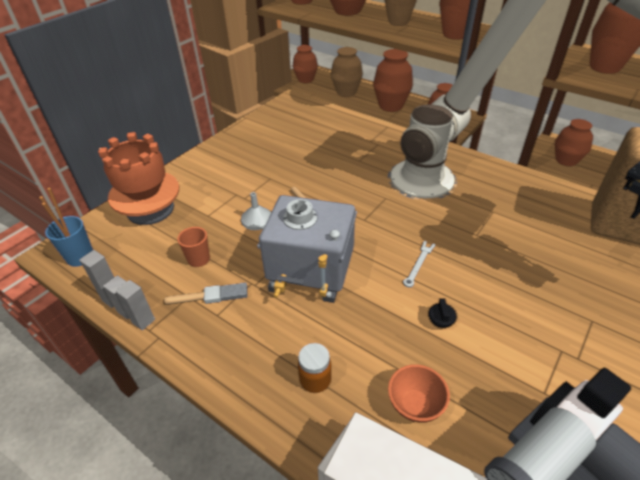

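The top view shows the cap at about (192,288), its bar running diagonally, and the neck mouth at about (375,261). The cap is on the +y side of the tank and the funnel on the other.

```bash
cat > h.py <<'E'
import numpy as np,cv2
from station import r,cams
def ray(ci,uv,z):
    uv=np.atleast_2d(np.asarray(uv,float));K,R,t=ci["mtx"],ci["R"],ci["t"]
    d=np.c_[uv,np.ones(len(uv))]@np.linalg.inv(K).T@R; o=-R.T@t
    return o+d*((z-o[2])/d[:,2])[:,None]
def proj(ci,X):
    c=ci["R"]@np.asarray(X,float)+ci["t"];q=ci["mtx"]@c;return q[:2]/q[2]
def snap(n,name):
    s=r.sense();ci=cams.camera_info(n);p,d=cams.capture(n);cv2.imwrite(f"pics/{name}.png",p)
    np.savez(name+".npz",p=p,d=d,**ci);return p,d,ci,s
E
python3 - <<'E'
from h import *
ci=cams.camera_info("top");p=np.load("top0.npz")["p"]
m=np.zeros(p.shape[:2],np.uint8);m[265:312,168:218]=(p[265:312,168:218].max(2)<60)
c=max(cv2.findContours(m,0,1)[0],key=cv2.contourArea)
(x,y),rad=cv2.minEnclosingCircle(c);print(x,y,rad,ray(ci,[[x,y]],.026),ray(ci,[[x+rad,y]],.026))
print("neck",ray(ci,[[375,261]],.205))
w=cams.camera_info("wrist");print(w, "camera pos",-w["R"].T@w["t"])
for n,box in(("cap",(165,262,220,314)),("neck",(330,220,420,300))):
    a=cv2.resize(p[box[1]:box[3],box[0]:box[2]],None,fx=7 if n=="cap" else 5,fy=7 if n=="cap" else 5,interpolation=2)
    cv2.imwrite(f"pics/c_{n}.png",np.clip(a.astype(float)*(2.5 if n=="cap" else 1),0,255))
E
```

```text
191.81521606445312 288.0869445800781 15.435733795166016 [[0.47843009 0.28980454 0.026     ]] [[0.47905087 0.2569793  0.026     ]]
neck [[ 0.52145098 -0.0811357   0.205     ]]
{'mtx': array([[393.45617007,   0.        , 314.98927019],
       [  0.        , 393.45617007, 237.77502352],
       [  0.        ,   0.        ,   1.        ]]), 'R': array([[-0.25947011, -0.96575002,  0.00147352],
       [-0.93067315,  0.25045284,  0.26668495],
       [-0.25792004,  0.0678254 , -0.96378264]]), 't': array([ 0.62344604, -0.03357624,  0.39011686])} camera pos [0.23113606 0.58404245 0.38402347][ WARN:0@0.207] global loadsave.cpp:1063 imwrite_ Unsupported depth image for selected encoder is fallbacked to CV_8U.
```

play_rows:
  commands: "0.9 -0.9 0 0 0 0;0.9 -0.9 0 0 0 0;0.9 -0.9 0 0 0 0;0.9 -0.9 0 0 0 0;0.9 -0.9 0 0 0 0;0.9 -0.9 0 0 0 0;0.9 -0.9 0 0 0 0;0.9 -0.9 0 0 0 0;0.9 -0.9 0 0 0 0;0.9 -0.9 0 0 0 0;0.9 -0.9 0 0 0 0;0.7 -0.6 0 0 0 0;0 0 0 0 0 0;0 0 0 0 0 0;0 0 0 0 0 0"

```text
time_s: 1.6
tcp_pos: [0.4797, 0.2889, 0.2223]
ee_rot: [[0.966, -0.259, -0.001], [-0.259, -0.966, -0.0], [-0.001, 0.0, -1.0]]
wrist_force: [-0.3, -0.4, -0.4]
gripper_width: 0.999
gripper_force: 0.0
```

Run:
```python
from h import *
p,d,ci,s=snap("wrist","w1");print(s["time_s"],s["joints"],s["tcp_pos"],s["ee_rot"].round(4))
print(proj(ci,[.478,.29,.045]))
```

```text
1.6 [ 4.76295482e+01  1.57537695e+01 -8.83137949e+00 -1.84971580e-02
 -6.54475188e+01  2.73583014e+01] [0.4797132  0.28891133 0.2222842 ] [[ 9.658e-01 -2.592e-01 -6.000e-04]
 [-2.592e-01 -9.658e-01 -2.000e-04]
 [-5.000e-04  4.000e-04 -1.000e+00]]
[313.53461503 215.20521899]
```

View pics/w1.png

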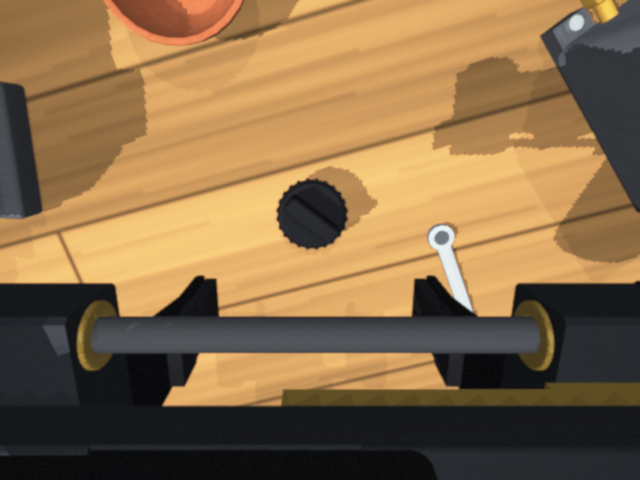

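The wrist view shows the cap at about (312,214), with its bar running from about (290,197) to (338,232), close to what the top view predicted. I'll measure the bar top and the shell from depth.

Run:
```python
from h import *
f=np.load("w1.npz");p,d=f["p"],f["d"];ci={k:f[k] for k in("mtx","R","t")}
v,u=np.mgrid[165:265,262:365];z=d[165:265,262:365]
c=np.stack([(u-ci["mtx"][0,2])*z/ci["mtx"][0,0],(v-ci["mtx"][1,2])*z/ci["mtx"][1,1],z],-1)
X=(c-ci["t"])@ci["R"]
print(np.histogram(X[...,2],np.arange(-.005,.07,.005)))
m=((X[...,2]>.049)&(X[...,2]<.065)).astype(np.uint8)
q=X[m>0];rc=cv2.minAreaRect((q[:,:2]*1000).astype(np.float32));print("bar",len(q),rc,q.mean(0),cv2.boxPoints(rc))
P=q[:,:2]-q[:,:2].mean(0);w,V=np.linalg.eigh(P.T@P/len(P));print("pca dir",np.degrees(np.arctan2(*V[::-1,1])),np.sqrt(w*12))
g=(p[165:265,262:365].max(2)<75).astype(np.uint8);k=max(cv2.findContours(g,0,1)[0],key=cv2.contourArea)
(x,y),rd=cv2.minEnclosingCircle(k);print(x+262,y+165,rd,ray(ci,[[x+262,y+165],[x+262+rd,y+165]],.03))
```

```text
(array([2514, 3864,    0,    0,    0,   41,  149, 2399,   51,   53,   56,
        114, 1010,    0,    0]), array([-0.005,  0.   ,  0.005,  0.01 ,  0.015,  0.02 ,  0.025,  0.03 ,
        0.035,  0.04 ,  0.045,  0.05 ,  0.055,  0.06 ,  0.065,  0.07 ]))
bar 1134 ((476.07196044921875, 292.8726806640625), (51.82191467285156, 16.457763671875), 37.756351470947266) [0.47713459 0.29263153 0.05651397] [[450.5476  283.51318]
 [460.62476 270.50134]
 [501.5963  302.23218]
 [491.51917 315.24402]]
pca dir -142.6194696813865 [0.01624758 0.051069  ]
311.7832260131836 213.6264533996582 34.882362365722656 [[0.476727   0.29206769 0.03      ]
 [0.46842727 0.26107292 0.03      ]]
```

play_rows:
  commands: "0.1 -1 0.2 0 0 0;0.1 -1 0.2 0 0 0;0.1 -1 0.2 0 0 0;0.1 -1 0.2 0 0 0;0.1 -1 0.2 0 0 0;0.1 -1 0.2 0 0 0;0.1 -1 0.2 0 0 0;0.1 -1 0.2 0 0 0;0.1 -1 0.2 0 0 0;0.1 -1 0.2 0 0 0;0.1 -1 0.2 0 0 0;0.3 -1 0.2 0 0 0;0 -0.3 0.2 0 0 0;0 0 0 0 0 0;0 0 0 0 0 0;0 0 0 0 0 0"

```text
time_s: 3.25
tcp_pos: [0.522, -0.0792, 0.3002]
ee_rot: [[0.966, -0.258, -0.001], [-0.258, -0.966, 0.0], [-0.001, -0.0, -1.0]]
wrist_force: [-0.8, 0.1, -0.5]
gripper_width: 0.995
gripper_force: 0.0
```

Run:
```python
from h import *
p,d,ci,s=snap("wrist","w2");print(s["time_s"],s["joints"],s["tcp_pos"])
u,v=proj(ci,[.521,-.081,.205]).astype(int);print(u,v)
a=p[max(0,v-100):v+100,max(0,u-130):u+130];cv2.imwrite("pics/w2c.png",cv2.resize(a,None,fx=3,fy=3,interpolation=2));print(a.shape,max(0,v-100),max(0,u-130))
```

```text
3.25 [ 8.97397507e+00  9.81947037e+00 -5.36027422e+00 -2.41296876e-02
 -7.48517185e+01  6.60726347e+01] [ 0.52198474 -0.07922293  0.30024985]
316 238
(200, 260, 3) 138 186
```

View pics/w2c.png

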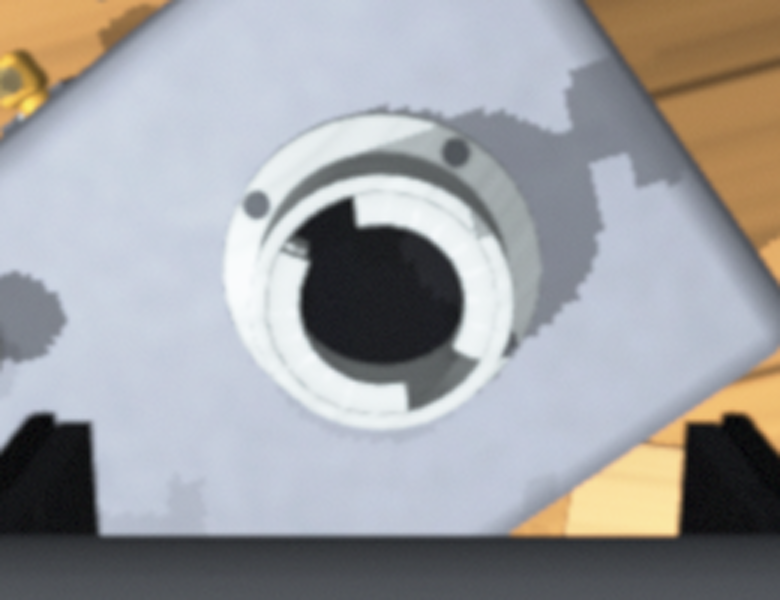

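The crop shows the neck mouth at crop (382,295), with notches towards crop (320,228) and (437,372). I'll turn the rim and notches into points from depth and from the collar's colour.

```bash
cat > neck.py <<'E'
from h import *
f=np.load("w2.npz");p,d=f["p"],f["d"];ci={k:f[k] for k in("mtx","R","t")}
sl=np.s_[170:300,250:375];v,u=np.mgrid[sl];z=d[sl]
c=np.stack([(u-ci["mtx"][0,2])*z/ci["mtx"][0,0],(v-ci["mtx"][1,2])*z/ci["mtx"][1,1],z],-1)
X=(c-ci["t"])@ci["R"];m=((abs(X[...,2]-.205)<.006)).astype(np.uint8)
print("z med",np.median(X[...,2][m>0]),m.sum())
m=cv2.morphologyEx(m,cv2.MORPH_OPEN,np.ones((2,2),np.uint8))
cs,h=cv2.findContours(m,cv2.RETR_CCOMP,cv2.CHAIN_APPROX_NONE)
k=max(cs,key=cv2.contourArea).reshape(-1,2)+[250,170]
W=ray(ci,k,.205)[:,:2]
def fit(W):
    A=np.c_[2*W,np.ones(len(W))]
    for _ in range(4):
        s=np.linalg.lstsq(A,(W**2).sum(1),rcond=None)[0];R=np.sqrt(s[2]+s[:2]@s[:2])
        e=abs(np.hypot(*(W-s[:2]).T)-R);g=e<max(.0012,np.percentile(e,60));W,A=W[g],A[g]
    return s[:2],R
C,R=fit(W);print("outer",C,R)
th=np.radians(np.arange(0,360,1))
def samp(img,rad,C):
    P=np.array([proj(ci,[C[0]+rad*np.cos(t),C[1]+rad*np.sin(t),.205]) for t in th],np.float32)
    return cv2.remap(img,P[:,0].reshape(1,-1),P[:,1].reshape(1,-1),1)[0]
g=cv2.cvtColor(p,cv2.COLOR_BGR2GRAY)
# hole edge: along each radial the brightness step inside 15-23 mm
E=[]
rs=np.arange(.014,.0245,.0002);I=np.array([samp(g,x,C) for x in rs]).astype(float)
dI=np.diff(cv2.GaussianBlur(I,(1,9),0),axis=0);b=dI.argmax(0)
ok=(dI.max(0)>4);H=np.c_[C[0]+rs[b]*np.cos(th),C[1]+rs[b]*np.sin(th)][ok];print("hole",fit(H))
for rad in(.0205,.022,.0235):
    s=samp(g,rad,C);print(rad,[(i,int(s[i])) for i in range(0,360,6)])
E
python3 neck.py
```

```text
z med 0.20519872870645783 3271
outer [ 0.52118979 -0.07851402] 0.02992307134286141
hole (array([ 0.52113841, -0.078072  ]), np.float64(0.018604052485222684))
0.0205 [(0, 214), (6, 35), (12, 28), (18, 27), (24, 27), (30, 28), (36, 36), (42, 98), (48, 230), (54, 237), (60, 237), (66, 237), (72, 237), (78, 240), (84, 237), (90, 236), (96, 239), (102, 236), (108, 236), (114, 242), (120, 235), (126, 240), (132, 239), (138, 236), (144, 240), (150, 237), (156, 238), (162, 236), (168, 238), (174, 238), (180, 156), (186, 99), (192, 98), (198, 96), (204, 96), (210, 94), (216, 90), (222, 159), (228, 241), (234, 242), (240, 243), (246, 242), (252, 241), (258, 246), (264, 242), (270, 241), (276, 246), (282, 241), (288, 242), (294, 245), (300, 241), (306, 242), (312, 245), (318, 241), (324, 244), (330, 241), (336, 241), (342, 242), (348, 241), (354, 240)]
0.022 [(0, 199), (6, 30), (12, 27), (18, 26), (24, 27), (30, 28), (36, 75), (42, 156), (48, 236), (54, 242), (60, 241), (66, 241), (72, 242), (78, 243), (84, 241), (90, 242), (96, 244), (102, 241), (108, 243), (114, 244), (120, 241), (126, 244), 
[... 453 characters left out ...]
0.0235 [(0, 179), (6, 29), (12, 27), (18, 29), (24, 27), (30, 28), (36, 82), (42, 165), (48, 230), (54, 241), (60, 241), (66, 241), (72, 241), (78, 242), (84, 241), (90, 240), (96, 242), (102, 241), (108, 241), (114, 242), (120, 241), (126, 240), (132, 241), (138, 241), (144, 243), (150, 241), (156, 241), (162, 241), (168, 240), (174, 240), (180, 124), (186, 97), (192, 98), (198, 104), (204, 111), (210, 115), (216, 118), (222, 150), (228, 240), (234, 241), (240, 243), (246, 240), (252, 240), (258, 242), (264, 240), (270, 240), (276, 244), (282, 240), (288, 240), (294, 241), (300, 239), (306, 240), (312, 240), (318, 239), (324, 241), (330, 239), (336, 240), (342, 242), (348, 239), (354, 239)]
```

Run:
```python
from h import *
f=np.load("w2.npz");ci={k:f[k] for k in("mtx","R","t")}
q=np.array([[307,262],[357,226],[456,348],[407,382],[352,195],[408,410]])/3+[186,138]
W=ray(ci,q,.205)[:,:2];C=np.array([.5212,-.0783])
print((W-C)*1000,np.degrees(np.arctan2(*(W-C).T[::-1])),np.hypot(*(W-C).T))
M=W[:2].mean(0)-W[2:4].mean(0);print(np.degrees(np.arctan2(M[1],M[0])),W[:4].mean(0))
for a,b in((1,4),(3,5)):
    D=W[b]-W[a];print("edge",np.degrees(np.arctan2(D[1],D[0])))
D=W[1]-W[0];print(np.degrees(np.arctan2(D[1],D[0])))
```

```text
[[ 13.76044902  13.54601659]
 [ 18.82379401   0.51701056]
 [-14.52554333 -13.86809166]
 [-19.61192639  -0.930391  ]
 [ 25.8530737   -0.26228283]
 [-26.33940426   0.59041711]] [  44.5500765     1.57327889 -136.32644081 -177.28392101   -0.58125327
  178.71588802] [0.01930918 0.01883089 0.02008271 0.01963398 0.0258544  0.02634602]
23.39164296500964 [ 0.52081169 -0.07848386]
edge -6.326200170281162
edge 167.26186742128607
-68.76282963421689
```

play_rows:
  commands: "-0.1 1 0 0 0 0.9;-0.1 1 0 0 0 0.9;-0.1 1 0 0 0 0.9;-0.1 1 0 0 0 0.9;-0.1 1 0 0 0 0.9;-0.1 1 0 0 0 0.9;-0.1 1 0 0 0 0.7;-0.1 1 -0.2 0 0 0;-0.1 1 -0.5 0 0 0;-0.1 1 -0.7 0 0 0;-0.1 1 -0.7 0 0 0;-0.2 0.8 -0.7 0 0 0;-0.2 0.6 -0.7 0 0 0;0 0 -0.8 0 0 0;0 0 -0.7 0 0 0;0 0 0 0 0 0;0 0 0 0 0 0;0 0 0 0 0 0"

```text
time_s: 5.1
tcp_pos: [0.4779, 0.2923, 0.152]
ee_rot: [[0.794, 0.607, 0.002], [0.607, -0.794, 0.002], [0.003, -0.0, -1.0]]
wrist_force: [-0.0, 0.0, 0.2]
gripper_width: 0.999
gripper_force: 0.0
```

play_rows:
  commands: "-0.03 0 -0.8 0 0 0;0 0 -0.8 0 0 0;0 0 -0.8 0 0 0;0 0 -0.6 0 0 0;0 0 -0.4 0 0 0;0 0 -0.3 0 0 0;0 0 -0.1 0 0 0;0 0 0 0 0 0;0 0 0 0 0 0"

```text
time_s: 6.0
tcp_pos: [0.4769, 0.292, 0.0374]
ee_rot: [[0.795, 0.607, 0.001], [0.607, -0.795, 0.001], [0.002, -0.0, -1.0]]
wrist_force: [1.0, 0.7, -0.1]
gripper_width: 1.0
gripper_force: 0.0
```

Close, then lift.

play_rows:
  commands: "0 0 0 0 0 0;0 0 0 0 0 0;0 0 0 0 0 0;0 0 0 0 0 0;0 0 0 0 0 0;0 0 0 0 0 0;0 0 0 0 0 0;0 0 0 0 0 0;0 0 0 0 0 0;0 0 0 0 0 0"
  grip: 0

```text
time_s: 7.0
tcp_pos: [0.4764, 0.2916, 0.0365]
ee_rot: [[0.795, 0.607, 0.0], [0.607, -0.795, 0.0], [0.0, -0.0, -1.0]]
wrist_force: [0.4, -0.4, -0.1]
gripper_width: 0.183
gripper_force: 30.0
```

play_rows:
  commands: "0 0 0.3 0 0 0;0 0 0.6 0 0 0;0 0 1 0 0 0;0 0 1 0 0 0;0 0 1 0 0 0;0 0 1 0 0 0;0 0 1 0 0 0;0 0 1 0 0 0;0 0 0.6 0 0 0;0 0 0.2 0 0 0;0 0 0 0 0 0;0 0 0 0 0 0"

```text
time_s: 8.2
tcp_pos: [0.4756, 0.291, 0.2661]
ee_rot: [[0.795, 0.607, -0.002], [0.607, -0.795, -0.002], [-0.003, -0.0, -1.0]]
wrist_force: [0.9, -0.2, -2.6]
gripper_width: 0.179
gripper_force: 30.0
```

Run:
```python
from h import *
p,d,ci,s=snap("wrist","w3");print(s["time_s"],s["joints"],s["tcp_pos"],s["wrist_force"],s["gripper_width"]*87)
p2,_,c2,_=snap("scene","s3")
t=s["tcp_pos"];u,v=proj(c2,t-[0,0,.03]).astype(int)
a=cv2.resize(p2[v-50:v+50,u-60:u+60],None,fx=4,fy=4,interpolation=2);a=np.clip(a*1.5,0,255).astype(np.uint8)
b=cv2.resize(p,(533,400));cv2.imwrite("pics/m3.png",cv2.resize(np.hstack([a,b]),None,fx=.79,fy=.79));print(u,v)
```

```text
8.2 [ 4.80861399e+01  1.39277736e+01 -4.91143575e+00 -4.93221147e-02
 -7.13201458e+01  7.92835289e+01] [0.47563319 0.2910011  0.2660961 ] [ 0.87628736 -0.17291405 -2.55984571] 15.530657406621652
457 250
```

View pics/m3.png

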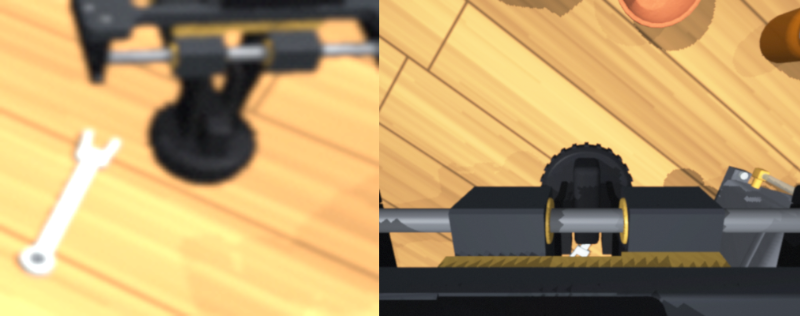

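play_rows:
  commands: "0.1 -0.5 0.1 0 0 -0.1;0.1 -0.9 0.1 0 0 -0.2;0.1 -1 0.1 0 0 -0.2;0.1 -1 0 0 0 -0.2;0.1 -1 0 0 0 -0.2;0.1 -1 0 0 0 -0.2;0.1 -1 0 0 0 -0.2;0.1 -1 0 0 0 -0.2;0.1 -1 0 0 0 -0.23;0.1 -1 0 0 0 0;0.1 -1 0 0 0 0;0.1 -0.9 0 0 0 0;0.2 -0.6 0 0 0 0;0.1 -0.42 0 0 0 0;0 0 0 0 0 0;0 0 0 0 0 0;0 0 0 0 0 0;0 0 0 0 0 0"

```text
time_s: 10.1
tcp_pos: [0.5213, -0.0774, 0.2766]
ee_rot: [[0.923, 0.384, 0.0], [0.384, -0.923, 0.0], [0.0, -0.0, -1.0]]
wrist_force: [0.0, -0.8, -2.4]
gripper_width: 0.182
gripper_force: 30.0
```

Run:
```python
from h import *
for i in range(2):
    p,d,ci,s=snap("wrist","w4");R=s["ee_rot"];print(s["time_s"],s["tcp_pos"],np.degrees(np.arctan2(R[1,0],R[0,0])),R[:,2],s["wrist_force"])
```

```text
10.1 [ 0.52132834 -0.07740374  0.27660929] 22.564121561006477 [ 4.49378042e-05  9.17496322e-05 -9.99999995e-01] [ 0.03539231 -0.77189731 -2.36255341]
10.15 [ 0.52134054 -0.07743014  0.27662854] 22.5631806855705 [ 8.73361959e-05  7.80911449e-05 -9.99999993e-01] [-0.87359441  0.60599379 -2.35413731]
```

play_rows:
  commands: "-0.02 -0.04 -0.3 0 0 0;0 0 -0.4 0 0 0;0 0 -0.3 0 0 0;0 0 0 0 0 0;0 0 0 0 0 0;0 0 0 0 0 0"

```text
time_s: 10.8
tcp_pos: [0.5212, -0.0793, 0.2469]
ee_rot: [[0.924, 0.383, 0.001], [0.383, -0.924, -0.0], [0.001, 0.0, -1.0]]
wrist_force: [-0.6, -0.1, -1.6]
gripper_width: 0.184
gripper_force: 30.0
```

Run:
```python
from h import *
p2,_,c2,s=snap("scene","s5");print(s["tcp_pos"])
u,v=proj(c2,[.521,-.078,.215]).astype(int);a=cv2.resize(p2[v-40:v+40,u-50:u+50],None,fx=4,fy=4,interpolation=2)
p3,_,c3,s=snap("top","t5");u,v=proj(c3,[.521,-.078,.215]).astype(int);b=cv2.resize(p3[v-40:v+40,u-50:u+50],None,fx=4,fy=4,interpolation=2)
cv2.imwrite("pics/m5.png",np.clip(np.hstack([a,b])*1.5,0,255).astype(np.uint8))
```

```text
[ 0.52120439 -0.07931258  0.24690172]
```

View pics/m5.png

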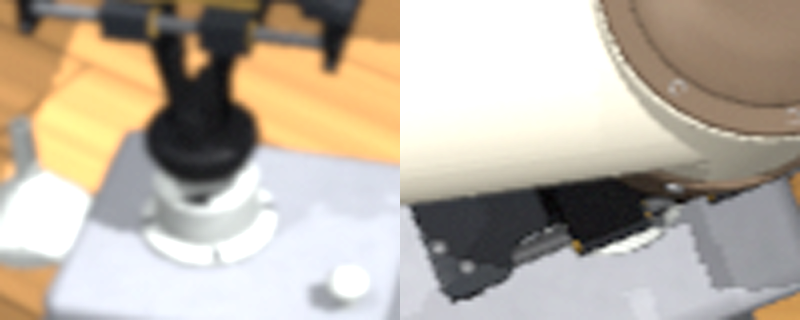

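It is over the neck and centred. Now I'll lower it gently, watching the force.

play_rows:
  commands: "-0.01 0.01 -0.1 0 0 0;0 0 -0.1 0 0 0;0 0 -0.1 0 0 0;0 0 -0.05 0 0 0;0 0 0 0 0 0;0 0 0 0 0 0"

```text
time_s: 11.5
tcp_pos: [0.5206, -0.079, 0.2361]
ee_rot: [[0.924, 0.383, 0.0], [0.383, -0.924, -0.0], [-0.0, 0.0, -1.0]]
wrist_force: [0.3, 0.1, -1.9]
gripper_width: 0.181
gripper_force: 30.0
```

play_rows:
  commands: "0 0 -0.03 0 0 0;0 0 -0.03 0 0 0;0 0 -0.03 0 0 0;0 0 0 0 0 0;0 0 0 0 0 0"

```text
time_s: 12.0
tcp_pos: [0.5205, -0.079, 0.2333]
ee_rot: [[0.924, 0.383, -0.0], [0.383, -0.924, -0.0], [-0.0, 0.0, -1.0]]
wrist_force: [0.5, -0.2, -1.7]
gripper_width: 0.185
gripper_force: 30.0
```

Past the level where the lugs would land on the rim, with no force so far.

play_rows:
  commands: "0 0 -0.03 0 0 0;0 0 -0.03 0 0 0;0 0 -0.03 0 0 0;0 0 0 0 0 0;0 0 0 0 0 0"

```text
time_s: 12.5
tcp_pos: [0.5205, -0.079, 0.2306]
ee_rot: [[0.924, 0.383, -0.0], [0.383, -0.924, -0.0], [-0.0, -0.0, -1.0]]
wrist_force: [0.4, 0.0, -2.5]
gripper_width: 0.18
gripper_force: 30.0
```

play_rows:
  commands: "0 0 -0.03 0 0 0;0 0 -0.03 0 0 0;0 0 0 0 0 0;0 0 0 0 0 0"

```text
time_s: 12.9
tcp_pos: [0.5208, -0.079, 0.2293]
ee_rot: [[0.924, 0.383, 0.001], [0.383, -0.924, -0.0], [0.001, 0.001, -1.0]]
wrist_force: [-0.6, 0.7, 0.0]
gripper_width: 0.18
gripper_force: 30.0
```

play_rows:
  commands: "0 0 -0.03 0 0 0;0 0 -0.03 0 0 0;0 0 -0.03 0 0 0;0 0 0 0 0 0;0 0 0 0 0 0"

```text
time_s: 13.4
tcp_pos: [0.5209, -0.079, 0.2274]
ee_rot: [[0.924, 0.383, 0.002], [0.383, -0.924, -0.0], [0.001, 0.001, -1.0]]
wrist_force: [-2.1, 1.2, 5.9]
gripper_width: 0.179
gripper_force: 30.0
```

play_rows:
  commands: "0 0 -0.03 0 0 0;0 0 -0.01 0 0 0;0 0 0 0 0 0;0 0 0 0 0 0"

```text
time_s: 13.8
tcp_pos: [0.5211, -0.0791, 0.2268]
ee_rot: [[0.924, 0.383, 0.002], [0.383, -0.924, -0.001], [0.002, 0.001, -1.0]]
wrist_force: [-2.9, 1.1, 8.1]
gripper_width: 0.179
gripper_force: 30.0
```

play_rows:
  commands: "-0.02 0.01 0 0 0 -0.3;0 0 0 0 0 -0.4;0 0 0 0 0 -0.4;0 0 0 0 0 -0.4;0 0 0 0 0 -0.4;0 0 0 0 0 0;0 0 0 0 0 0"

```text
time_s: 14.5
tcp_pos: [0.5215, -0.079, 0.227]
ee_rot: [[0.994, 0.108, 0.005], [0.108, -0.994, -0.001], [0.005, 0.002, -1.0]]
wrist_force: [0.1, -0.2, 7.2]
gripper_width: 0.18
gripper_force: 30.0
```

```bash
cat > st.py <<'E'
from h import *
s=r.sense();R=s["ee_rot"];print(s["time_s"],s["tcp_pos"].round(4),"ang",np.degrees(np.arctan2(R[1,0],R[0,0])).round(2),"F",s["wrist_force"].round(2),"M",s["moment"].round(3),"j6",s["joints"][5].round(1),"eff6",s["effort"][5].round(3),"tilt",R[:2,2].round(4))
E
python3 st.py
```

```text
14.5 [ 0.5215 -0.079   0.227 ] ang 6.22 F [ 0.14 -0.21  7.17] M [-0.109  0.092  0.038] j6 87.1 eff6 -0.035 tilt [ 0.0048 -0.0011]
```

play_rows:
  commands: "0 0 -0.01 0 0 -0.2;0 0 0 0 0 -0.25;0 0 0 0 0 -0.25;0 0 0 0 0 0;0 0 0 0 0 0"

```text
time_s: 15.0
tcp_pos: [0.5217, -0.079, 0.2269]
ee_rot: [[1.0, 0.004, 0.005], [0.004, -1.0, -0.001], [0.005, 0.001, -1.0]]
wrist_force: [-0.6, -0.8, 7.9]
gripper_width: 0.18
gripper_force: 30.0
```

```bash
python3 st.py
```

```text
15.0 [ 0.5217 -0.079   0.2269] ang 0.21 F [-0.57 -0.83  7.88] M [-0.014  0.196  0.039] j6 81.1 eff6 -0.035 tilt [ 0.0052 -0.0011]
```

play_rows:
  commands: "-0.02 0 0 0 0 -0.2;0 0 0 0 0 -0.25;0 0 0 0 0 -0.25;0 0 0 0 0 0;0 0 0 0 0 0"

```text
time_s: 15.5
tcp_pos: [0.5213, -0.079, 0.2269]
ee_rot: [[0.995, -0.101, 0.006], [-0.101, -0.995, -0.001], [0.006, 0.001, -1.0]]
wrist_force: [-0.1, -0.4, 7.7]
gripper_width: 0.182
gripper_force: 30.0
```

```bash
python3 st.py
```

```text
15.5 [ 0.5213 -0.079   0.2269] ang -5.8 F [-0.06 -0.4   7.69] M [-0.053  0.046  0.077] j6 75.0 eff6 -0.034 tilt [ 0.0057 -0.0011]
```

play_rows:
  commands: "0 0 0 0 0 -0.2;0 0 0 0 0 -0.25;0 0 0 0 0 -0.25;0 0 0 0 0 0;0 0 0 0 0 0"

```text
time_s: 16.0
tcp_pos: [0.5212, -0.079, 0.2269]
ee_rot: [[0.979, -0.205, 0.005], [-0.205, -0.979, -0.001], [0.005, 0.0, -1.0]]
wrist_force: [0.7, 0.0, 7.9]
gripper_width: 0.179
gripper_force: 30.0
```

```bash
python3 st.py
```

```text
16.0 [ 0.5212 -0.079   0.2269] ang -11.82 F [0.75 0.05 7.88] M [-0.057  0.047  0.038] j6 69.0 eff6 -0.033 tilt [ 0.0054 -0.0012]
```

play_rows:
  commands: "0 0 0 0 0 -0.2;0 0 0 0 0 -0.25;0 0 0 0 0 -0.25;0 0 0 0 0 0;0 0 0 0 0 0"

```text
time_s: 16.5
tcp_pos: [0.5211, -0.079, 0.2269]
ee_rot: [[0.952, -0.306, 0.005], [-0.306, -0.952, -0.001], [0.005, -0.001, -1.0]]
wrist_force: [-0.4, -0.1, 7.8]
gripper_width: 0.182
gripper_force: 30.0
```

```bash
python3 st.py
```

```text
16.5 [ 0.5211 -0.079   0.2269] ang -17.84 F [-0.38 -0.12  7.77] M [-0.111  0.067  0.02 ] j6 63.0 eff6 -0.032 tilt [ 0.0053 -0.0012]
```

play_rows:
  commands: "0 0 0 0 0 -0.2;0 0 0 0 0 -0.25;0 0 0 0 0 -0.25;0 0 0 0 0 0;0 0 0 0 0 0"

```text
time_s: 17.0
tcp_pos: [0.5211, -0.079, 0.2269]
ee_rot: [[0.915, -0.404, 0.005], [-0.404, -0.915, -0.001], [0.005, -0.001, -1.0]]
wrist_force: [0.1, -0.5, 7.8]
gripper_width: 0.181
gripper_force: 30.0
```

```bash
python3 st.py
```

```text
17.0 [ 0.5211 -0.079   0.2269] ang -23.86 F [ 0.1  -0.46  7.84] M [-0.072  0.102  0.048] j6 57.0 eff6 -0.036 tilt [ 0.0052 -0.0012]
```

play_rows:
  commands: "0 0 0 0 0 -0.2;0 0 0 0 0 -0.25;0 0 0 0 0 -0.25;0 0 0 0 0 0;0 0 0 0 0 0"

```text
time_s: 17.5
tcp_pos: [0.5212, -0.079, 0.2269]
ee_rot: [[0.867, -0.498, 0.005], [-0.498, -0.867, -0.001], [0.005, -0.002, -1.0]]
wrist_force: [0.5, -0.3, 8.0]
gripper_width: 0.183
gripper_force: 30.0
```

```bash
python3 st.py
```

```text
17.5 [ 0.5212 -0.079   0.2269] ang -29.87 F [ 0.5  -0.26  8.02] M [-0.014  0.075  0.044] j6 51.0 eff6 -0.041 tilt [ 0.0053 -0.0011]
```

play_rows:
  commands: "0 0 0 0 0 -0.2;0 0 0 0 0 -0.25;0 0 0 0 0 -0.25;0 0 0 0 0 0;0 0 0 0 0 0"

```text
time_s: 18.0
tcp_pos: [0.5218, -0.0784, 0.227]
ee_rot: [[0.81, -0.586, 0.007], [-0.586, -0.81, -0.0], [0.006, -0.004, -1.0]]
wrist_force: [1.9, 1.7, 7.8]
gripper_width: 0.178
gripper_force: 30.0
```

```bash
python3 st.py
```

```text
18.0 [ 0.5218 -0.0784  0.227 ] ang -35.86 F [1.86 1.73 7.84] M [ 0.527 -0.221  0.118] j6 45.0 eff6 -0.098 tilt [ 0.007 -0.   ]
```

The stop is reached and the torque is climbing, so I'll take smaller steps.

play_rows:
  commands: "0 0 0 0 0 -0.12;0 0 0 0 0 -0.12;0 0 0 0 0 0;0 0 0 0 0 0"

```text
time_s: 18.4
tcp_pos: [0.5221, -0.0781, 0.227]
ee_rot: [[0.789, -0.614, 0.008], [-0.615, -0.789, 0.0], [0.006, -0.005, -1.0]]
wrist_force: [1.5, 2.8, 7.2]
gripper_width: 0.181
gripper_force: 30.0
```

```bash
python3 st.py
```

```text
18.4 [ 0.5221 -0.0781  0.227 ] ang -37.92 F [1.5  2.79 7.24] M [ 0.795 -0.297  0.132] j6 42.9 eff6 -0.123 tilt [0.0076 0.0004]
```

play_rows:
  commands: "0 0 0 0 0 -0.12;0 0 0 0 0 -0.12;0 0 0 0 0 0;0 0 0 0 0 0"

```text
time_s: 18.8
tcp_pos: [0.5222, -0.078, 0.227]
ee_rot: [[0.766, -0.642, 0.008], [-0.642, -0.767, 0.001], [0.006, -0.006, -1.0]]
wrist_force: [1.4, 2.7, 7.3]
gripper_width: 0.178
gripper_force: 30.0
```

```bash
python3 st.py
```

```text
18.8 [ 0.5222 -0.078   0.227 ] ang -39.96 F [1.41 2.65 7.3 ] M [ 0.989 -0.389  0.196] j6 40.9 eff6 -0.207 tilt [0.0079 0.0006]
```

play_rows:
  commands: "0 0 0 0 0 -0.12;0 0 0 0 0 -0.08;0 0 0 0 0 0;0 0 0 0 0 0"

```text
time_s: 19.2
tcp_pos: [0.5222, -0.0779, 0.227]
ee_rot: [[0.747, -0.665, 0.008], [-0.665, -0.747, 0.001], [0.006, -0.006, -1.0]]
wrist_force: [2.1, 3.8, 7.5]
gripper_width: 0.181
gripper_force: 30.0
```

```bash
python3 st.py
```

```text
19.2 [ 0.5222 -0.0779  0.227 ] ang -41.67 F [2.13 3.75 7.5 ] M [ 1.008 -0.452  0.233] j6 39.2 eff6 -0.245 tilt [0.008  0.0006]
```

play_rows:
  commands: "0 0 0 0 0 -0.1;0 0 0 0 0 -0.1;0 0 0 0 0 0;0 0 0 0 0 0"

```text
time_s: 19.6
tcp_pos: [0.5218, -0.0783, 0.227]
ee_rot: [[0.726, -0.688, 0.007], [-0.688, -0.726, 0.0], [0.005, -0.005, -1.0]]
wrist_force: [2.3, 2.1, 7.0]
gripper_width: 0.179
gripper_force: 30.0
```

```bash
python3 st.py
```

```text
19.6 [ 0.5218 -0.0783  0.227 ] ang -43.45 F [2.31 2.08 7.03] M [ 0.621 -0.199 -0.015] j6 37.4 eff6 0.036 tilt [0.0071 0.0001]
```

It has clicked: the torque fell from 0.245 to about zero. I'll run on about 6° to settle into the next pocket, well short of a second tooth.

play_rows:
  commands: "0 0 0 0 0 -0.2;0 0 0 0 0 -0.2;0 0 0 0 0 -0.2;0 0 0 0 0 -0.1;0 0 0 0 0 0;0 0 0 0 0 0"

```text
time_s: 20.2
tcp_pos: [0.5218, -0.0783, 0.227]
ee_rot: [[0.65, -0.76, 0.007], [-0.76, -0.65, 0.0], [0.005, -0.005, -1.0]]
wrist_force: [1.8, 2.5, 7.9]
gripper_width: 0.178
gripper_force: 30.0
```

```bash
python3 st.py
```

```text
20.2 [ 0.5218 -0.0783  0.227 ] ang -49.45 F [1.84 2.52 7.86] M [ 0.66  -0.236  0.066] j6 31.4 eff6 -0.029 tilt [0.0071 0.0001]
```

play_rows:
  commands: "0.01 0.02 0.03 0 0 0;0 0 0.02 0 0 0;0 0 0 0 0 0;0 0 0 0 0 0"

```text
time_s: 20.6
tcp_pos: [0.5213, -0.078, 0.2274]
ee_rot: [[0.65, -0.76, 0.005], [-0.76, -0.65, -0.0], [0.003, -0.003, -1.0]]
wrist_force: [3.2, 1.3, 6.0]
gripper_width: 0.181
gripper_force: 30.0
```

play_rows:
  commands: "0 0 0 0 0 0;0 0 0 0 0 0;0 0 0 0 0 0;0 0 0 0 0 0;0 0 0 0 0 0;0 0 0 0 0 0;0 0 0 0 0 0;0 0 0 0 0 0"
  grip: 87

```text
time_s: 21.4
tcp_pos: [0.5196, -0.0781, 0.2261]
ee_rot: [[0.649, -0.761, -0.0], [-0.761, -0.649, -0.0], [-0.0, 0.0, -1.0]]
wrist_force: [0.6, -0.7, -0.3]
gripper_width: 0.822
gripper_force: 0.0
```

play_rows:
  commands: "0 0 0.3 0 0 0;0 0 0.6 0 0 0;0 0 0.8 0 0 0;0 0 0.8 0 0 0;0 0 0.8 0 0 0;0 0 0 0 0 0;0 0 0 0 0 0;0 0 0 0 0 0"

```text
time_s: 22.2
tcp_pos: [0.5191, -0.078, 0.3244]
ee_rot: [[0.649, -0.761, -0.002], [-0.761, -0.649, 0.0], [-0.001, 0.001, -1.0]]
wrist_force: [0.1, 0.3, -0.0]
gripper_width: 0.999
gripper_force: 0.0
```

```bash
python3 st.py
python3 - <<'E'
from h import *
p,d,ci,s=snap("wrist","w9")
v,u=np.mgrid[0:480,0:640];c=np.stack([(u-ci["mtx"][0,2])*d/ci["mtx"][0,0],(v-ci["mtx"][1,2])*d/ci["mtx"][1,1],d],-1)
X=(c-ci["t"])@ci["R"];q=X[(abs(X[...,2]-.247)<.008)&(np.hypot(X[...,0]-.521,X[...,1]+.078)<.032)]
rc=cv2.minAreaRect((q[:,:2]*1000).astype(np.float32));P=q[:,:2]-q[:,:2].mean(0);w,V=np.linalg.eigh(P.T@P/len(P))
print(len(q),np.median(q[:,2]),rc,np.degrees(np.arctan2(*V[::-1,1])))
sh=X[(abs(X[...,2]-.224)<.006)&(np.hypot(X[...,0]-.521,X[...,1]+.078)<.036)];print("shell z",np.median(sh[:,2]))
E
```

```text
22.2 [ 0.5191 -0.078   0.3244] ang -49.53 F [ 0.06  0.35 -0.03] M [ 0.05  -0.009 -0.024] j6 31.3 eff6 0.0 tilt [-0.0016  0.0002]
1971 0.24801982598765723 ((521.3963012695312, -79.43501281738281), (15.999062538146973, 51.48025894165039), 42.152679443359375) 132.21600126917264
shell z 0.2240477509133211
```

View pics/w9.png

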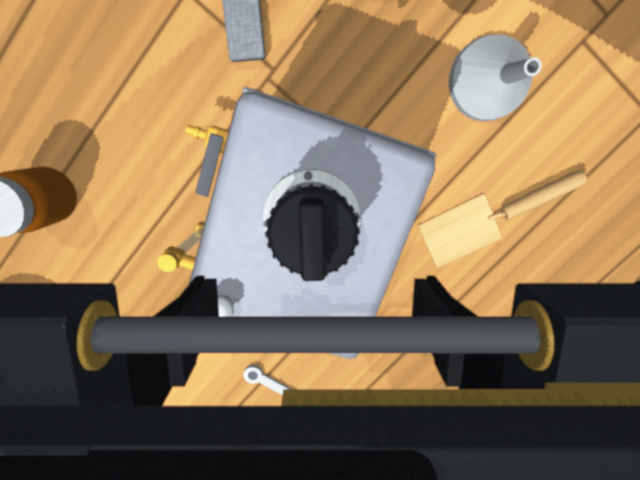

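The wrist picture shows the cap seated on the neck around (312,232). Its bar top is at z = 0.248 (expected 0.248), it is centred within about 1.3 mm, and the gripper is clear. The bystanders in view have not moved.

```bash
python3 -c "
from station import r
print(r.finish_job())"
```

```text
the job is handed in; nothing more can be done
None
```

The job is handed in, with no verdict shown: the cap is seated on the neck, turned clockwise to the first ratchet click and released, pressed at about 10 N at every reading, and nothing else on the bench was touched.

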